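# Set a gel cassette and scale ruler up under the blue-light viewer

### The job

Set the gel up for viewing: lay the sealed gel cassette flat on the viewer's glass, lengthways across the glass (its long sides parallel to the cover's hinge), then lay the scale ruler flat on the glass, flush along either long side of the cassette, with the ruler's zero end (the end without the hanging hole) level with the cassette's well end. Let go of both, close the amber cover fully over them, and only then press the light button on the sill down and let it come up again. Leave the marker pen and the forceps lying beside them where they are.

Things in the scene. Friction and masses are not known exactly. Their poses are not given: they have to be found in the camera images.
- viewer: blue-light gel viewer fixed on the bench: grey box 280 mm (its x) by 290 mm (its y), 70 mm high. Origin: centre of its underside on the bench. Its amber cover is hinged along its -y side; the operator's sill is the flat strip along its +y side, in front of the cover. Yaw is within 0.2 rad of zero.
- glass (a point): centre of the viewer's dark filter glass, on its upper face, 70 mm above the bench, axes as the viewer's. The glass is 244 mm along x and 176 mm along y and has no raised rim. The closed cover leaves 260 mm (x) by 180 mm (y) by 37 mm of height inside it.
- hinge (a point): middle of the cover's hinge axis, at the level of the glass, on its -y side (115 mm to -y of the viewer's centre); the axis runs along the viewer's x
- cover (a joint): angle of the amber see-through cover, rad: 0 closed, lying level over the glass; 1.57 upright; 1.85 the stop, leaning back. Starts open. Stiff hinge (0.45 N m, about 3 N at the front edge): stays at any angle and must be brought all the way down. A hood 268 mm wide (viewer's x), 190 mm from hinge to front edge, with 36 mm deep side and front skirts, open at the hinge side.
- cover_edge (a point): middle of the cover's front edge, on its outer face, which is flat: 190 mm from the hinge, 42 mm outward of it (42 mm above the glass when closed). Axes turn with the cover: y from hinge to front edge, z outward. Just beyond it a black grip bar, 90 mm along x, 12 mm thick, reaches out to 206 mm from the hinge; on the closed cover that is 91 mm to +y of the viewer's centre.
- light (a joint): travel of the viewer's round black push button, m: 0 up, 0.006 fully down, springs back; 5 N presses it fully. It sits on the sill and is pressed straight down.
- light_top (a point): centre of the top face of the light button (28 mm dia); 90 mm to +x and 113 mm to +y of the viewer's centre
- cassette: sealed gel cassette: flat off-white plastic cartridge 110 mm (its x) by 48 mm (y) by 12 mm, 60 to 120 g, lying on the bench window up. Origin: centre of its underside. +x points to the well end, which shows a row of eight small dark well slots; the other end has two copper contact pads.
- well_end (a point): middle of the cassette's well end, at the underside (55 mm to +x of its origin)
- ruler: aluminium scale ruler: flat blade 160 (its x) x 30 (y) x 4 mm, tick marks along both long edges, 50 to 105 g; a grip rib 80 mm long, 10 mm thick stands along its middle, up to 30 mm above the underside. Origin: centre of its underside. +x points to the zero end (plain); the other end has a dark hanging hole. Fingertips on the rib 15 mm above the underside clear the cassette beside it.
- zero_end (a point): middle of the ruler's zero end, at the underside (80 mm to +x of its origin)
- marker: bystander, to be left alone: marker pen 125 mm long, 15 mm thick. Origin: centre of its underside.
- forceps: bystander, to be left alone: steel forceps 125 mm long, 8 mm high. Origin: centre of its underside.
Mind the look-alikes: they are no part of the job. There is more than one size of the cassette; the one meant has the size given above.

How it is judged:
By the outcome, as a careful person would: the job done as asked, in the order asked, and still so for the second after the job is handed in, with the robot touching nothing.
It also fails if it takes over 72 s, if anything falls off the work surface, if the arm or the gripper's body presses on something with over 40 N, if the wrist force passes 120 N, or if a joint passes its speed limit or range.

### The arm

A 6-joint arm with a two-finger parallel gripper is mounted at the origin on the work surface. World frame = base frame: x ahead of the robot, y to its left, z up, the work surface at z = 0. Lengths are in mm, angles in rad, forces in N, time in s.
With the tool pointing down it reaches from about 350 to 975 mm from the base axis. Payload 7.1 kg.
Tool frame: the origin (TCP) lies midway between the tips of the shut fingers; the grasp point (between the pads) lies 19 mm behind it; z points along the fingers, y is the line along which they close (so a half turn about z gives the same grasp; the last joint's range is limited). The gripper opens to 88 mm and grips with 3 to 60 N. Pads are 20 mm wide; open, the fingers measure 115 mm over their backs; the gripper's body (75 mm by 178 mm) begins 61 mm behind the grasp point.
Start: joints at [1.15, 0.423, 1.63, -0, 1.089, -0.019], TCP at [244.39, 575.22, 222.675] pointing down, gripper open.
Joint ranges: [-3, 3], [-0.9, 2.11], [0.09, 2.58], [-1.31, 4.45], [0.11, 2.69], [-2.54, 2.54]. Speed limits (rad/s): [2.39, 2.39, 3.01, 3.14, 3.14, 3.14].

### API

Orientations are given as a rotation vector (axis times angle).
In Python, from workcell import ctrl gives the robot as it stands. The module is installed in compiled form; this text tells all that it offers.
- The arm moves only by the tool apply_moves, never from a script. Its argument "targets" is a list of rows, each a list of 3 entries, a list of its own where there are three numbers: the opening, from -1 (shut) to 1 (fully open), then the shift along the tool's x, y, z normalised to -1 to 1, where 1 is 5 cm, then the turn, a rotation vector about the tool's x, y, z normalised to -1 to 1, where 1 is 90 degrees. In form: [[jaw, [x, y, z], [wx, wy, wz]], ...]. A call has 1 to 8 rows; each row shifts and turns the commanded pose from where the row before left it, along the tool's axes as they then stand; what a row does not reach is not made up. A row lasts 1/8 s, in which the tool goes at most 62.5 mm and 10.7 degrees, less where a joint would pass 70% of its speed; a pose out of reach is approached as far as the arm can. A call with a number of a shift or a turn outside -1 to 1 is refused whole. A call with a gripper value outside its range is refused whole. The fingers move at their own pace and stop on an object; the grip force is fixed at half the most. Time passes only in rows, so rows that do not move let the fingers close. It gives the time, the measured TCP pose, the force, the opening and the grip force at its end, in the units of the state.
- ctrl.get_obs(): the state, without advancing time (a new reading comes with each control period).
- ctrl.get_image(name): name is "side" or "top"; returns a dict with "pixels" (384x512x3 uint8, blue, green, red), "camera_matrix" (3x3 intrinsics, pixels), "view" (4x4, takes a point from world to camera coordinates). Camera axes: x right, y down, z forward; pixel columns grow to the right and rows downward; lengths in mm; the calibration is good to about 2 mm. A picture is of the moment at which its call begins. There is no depth.
- ctrl.close_job(): hands the job in; it is judged then, once.
Trained networks look in the newest picture that a camera, given by its name, has taken for a name from the list of things; names that differ only in an ending like _2 or _b are one class to them, and where a whole thing is asked for, a point or a joint stands for the part that bears it (a point fixed in the world has none). Each returns a list of dicts, best first, with "score" (0 to 1); they miss things now and then, are a little off and sometimes report something else, mostly with a low value. They report only what shows in the picture. A call takes as long as a camera call. They do not tell look-alikes from the thing itself.
- ctrl.masks_of(label, camera): "region" (384x512 bool, what is visible of it) and "bbox" ([left, top, right, bottom] in pixels, round what is visible of it).
- ctrl.pinpoint(label, camera): "xy" ([column, row] in pixels: a listed point, or the origin of a listed thing).
The state is a dict: "t": time; "qpos": joint angles; "qvel": joint speeds; "joint_torque": joint torques, N m; "ee_pos": TCP position; "orientation": TCP orientation; "ft_force": force on the tool from outside, world axes, zero at the start; "moment": the same for the moment, N m; "width": finger opening in mm; "grasp_force": force on a finger pad.
Only numpy, scipy, OpenCV 4.12 (cv2) and the standard library are available. Lean on these libraries where they do the work, as an engineer would, in place of code of your own. Each camera call takes 0.05 s, during which the arm holds its last target. There are 200 camera calls.

## Working session

There is one attempt and no reset: what is moved stays moved. The work goes in short steps, Python scripts to look and compute and a tool call to move; the robot and the scene stay as the last step left them, time stands still between calls to the robot, and variables do not carry over. Pictures are saved under pics/ and viewed, at most 10 in all, crops included, and the job is handed in when it is done.

Besides the shell and the picture viewer there is one more tool, called after ">>>" by a JSON object that holds its "method" and its "body", one argument or row to a line. apply_moves: Moves the arm, as the interface text tells. Scaled input: -1 to 1 covers 5 cm each way for a shift and 90 degrees each way for a turn. Its arguments: {"type":"object","properties":{"targets":{"type":"array"}},"required":["targets"]}

```bash
mkdir -p pics
cat > h.py <<'E'
import numpy as np, cv2
from workcell import ctrl
from scipy.spatial.transform import Rotation as R
def ray(px,im):
    K,V=im["camera_matrix"],im["view"]
    d=V[:3,:3].T@np.linalg.inv(K)@np.array([px[0],px[1],1.]); c=-V[:3,:3].T@V[:3,3]
    return c,d
def at(px,im,z):
    c,d=ray(px,im); return c+d*(z-c[2])/d[2]
def proj(P,im):
    p=im["view"][:3,:3]@np.array(P,float)+im["view"][:3,3]; p=im["camera_matrix"]@p; return p[:2]/p[2]
E
python3 - <<'E'
from h import *
o=ctrl.get_obs(); print({k:np.round(v,3) for k,v in o.items()})
for n in("top","side"):
    im=ctrl.get_image(n); cv2.imwrite(f"pics/{n}0.png",cv2.resize(im["pixels"],(800,600)))
    V=im["view"]; print(n,np.round(-V[:3,:3].T@V[:3,3]),np.round(V[:3,:3],2).tolist(),im["camera_matrix"].tolist())
    for l in("viewer","cassette","ruler","marker","forceps","cover"):
        for m in ctrl.masks_of(l,n): print(l,n,round(m["score"],2),m["bbox"])
    for l in ("glass","hinge","cover_edge","light_top","well_end","zero_end","cassette","ruler"):
        for m in ctrl.pinpoint(l,n): print(l,n,round(m["score"],2),np.round(m["xy"],1))
E
```

```text
{'t': np.float64(0.0), 'qpos': array([ 1.15 ,  0.424,  1.631, -0.   ,  1.089, -0.019]), 'qvel': array([-0.   ,  0.001,  0.001,  0.001, -0.001,  0.   ]), 'joint_torque': array([-1.0000e-03, -5.4461e+01, -2.7368e+01,  6.4000e-02,  2.3000e-02,
       -0.0000e+00]), 'ee_pos': array([244.176, 574.739, 221.923]), 'orientation': array([-6.270e-01, -3.078e+00,  2.000e-03]), 'ft_force': array([ 0.783, -0.251, -0.136]), 'moment': array([ 0.085, -0.019, -0.004]), 'grasp_force': np.float64(0.0), 'width': np.float64(87.738)}
top [ 224.  125. 1528.] [[0.0, -1.0, -0.02], [-0.99, -0.0, -0.16], [0.16, 0.02, -0.99]] [[470.0269783159861, 0.0, 259.3967844080668], [0.0, 470.0269783159861, 192.69075090047554], [0.0, 0.0, 1.0]]
viewer top 0.71 [294.1, 101.9, 420.6, 209.5]
cassette top 0.97 [183.1, 177.2, 204.0, 213.5]
cassette top 0.96 [140.6, 233.8, 177.2, 285.3]
cassette top 0.59 [158.5, 162.0, 170.6, 183.7]
ruler top 0.77 [228.3, 168.6, 239.9, 215.1]
marker top 0.68 [190.6, 224.4, 230.0, 238.6]
marker top 0.22 [228.1, 167.1, 242.1, 217.8]
forceps top 0.61 [227.1, 112.5, 231.2, 140.3]
cover top 0.67 [377
[... 950 characters left out ...]
, 383.2]
ruler side 0.57 [236.1, 189.0, 297.7, 204.6]
marker side 0.71 [212.1, 161.0, 224.1, 191.0]
marker side 0.34 [236.6, 153.0, 276.3, 169.5]
forceps side 0.57 [312.8, 181.9, 357.0, 185.8]
cover side 0.96 [268.2, 331.4, 481.2, 382.3]
cover side 0.51 [254.5, 233.5, 483.5, 384.0]
glass side 0.58 [326.5 306.5]
hinge side 0.8 [343.3 358.1]
hinge side 0.64 [264.5 195.5]
cover_edge side 0.76 [378.1 379.3]
light_top side 0.44 [361.7 237.8]
well_end side 0.83 [166.  141.4]
well_end side 0.63 [271.7 158.2]
well_end side 0.6 [262.9 143.3]
zero_end side 0.95 [296.6 188.7]
cassette side 0.75 [251.7 161.9]
cassette side 0.71 [186.  140.7]
cassette side 0.57 [275.6 142.4]
ruler side 0.65 [265.6 197. ]
```

View pics/top0.png

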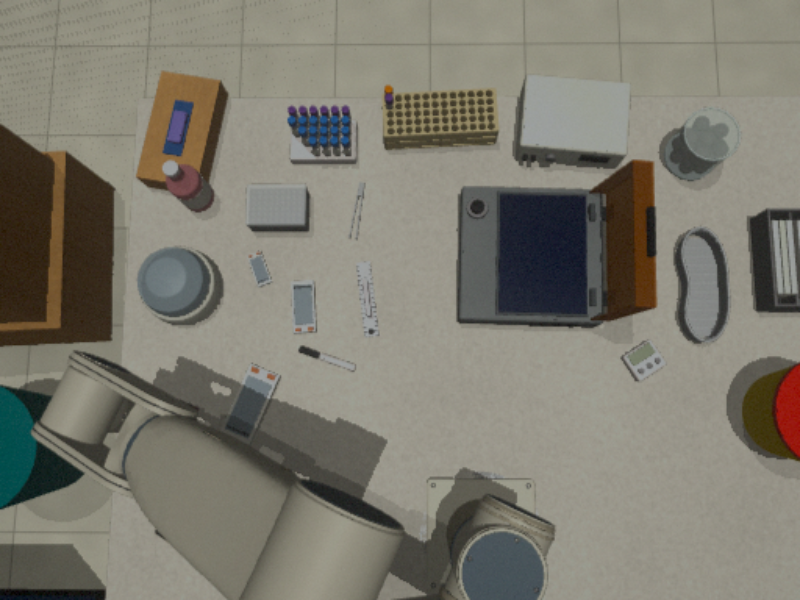

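View pics/side0.png

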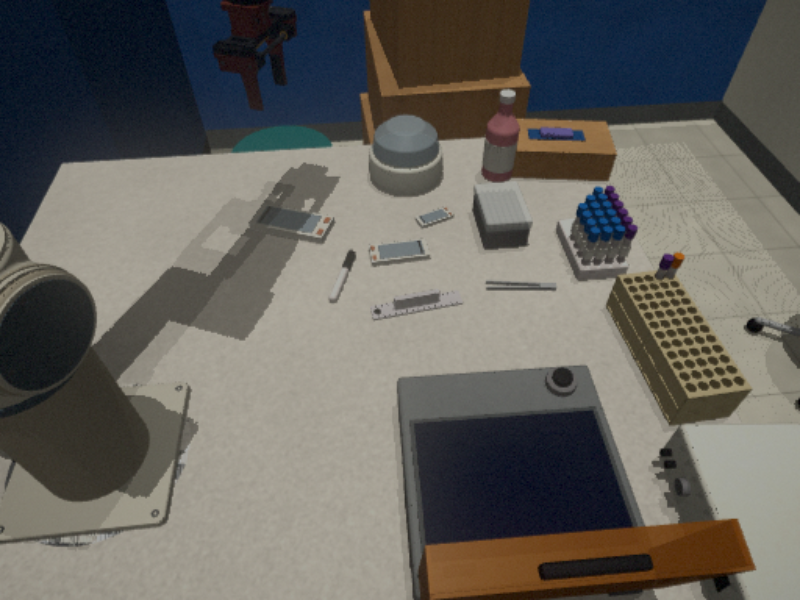

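Both views show three cassettes. In the 800-wide top picture they are at (303,307) mid-size, (253,402) large and (260,268) small. The ruler is at (368,298) with its hole at the bottom (372,331), the marker at (327,358) and the forceps at (357,210). The viewer is at (555,255), with its light button at (477,207). The mid-size cassette should be the 110 mm one, so I'll fit poses and check it in a crop.

```bash
cat >> h.py <<'E'
from scipy.optimize import minimize
def boxpts(L,W,H,p):
    c,s=np.cos(p[2]),np.sin(p[2])
    return [(p[0]+c*a-s*b,p[1]+s*a+c*b,(p[3] if len(p)>3 else 0)+h) for a in(-L/2,L/2) for b in(-W/2,W/2) for h in (0,H)]
def fit(dims,p0,views,z=0):
    # views: list of (mask, im); box silhouette IoU
    def iou(p,S=8):
        e=[]
        for m,im in views:
            ys,xs=np.where(m); x0,y0,x1,y1=xs.min()-12,ys.min()-12,xs.max()+13,ys.max()+13
            x0,y0=max(x0,0),max(y0,0)
            M=cv2.resize(m[y0:y1,x0:x1].astype(np.float32),None,fx=S,fy=S,interpolation=cv2.INTER_LINEAR)>.5
            P=np.array([proj(q,im) for D in dims for q in [0]]) if 0 else None
            B=np.zeros(M.shape,np.uint8)
            for D in dims:
                q=np.array([proj(v,im) for v in boxpts(*D,[*p,z])])
                h=cv2.convexHull(((q-[x0,y0]+.5)*S).astype(np.float32)).astype(np.int32)
                cv2.fillConvexPoly(B,h,1)
            B=B>0; e.append((M&B).sum()/(M|B).sum())
        return e
    p0=np.array(p0,float)
    r=minimize(lambda p:-sum(iou([p[0],p[1],p[2]/50])),[p0[0],p0[1],p0[2]*50],method="Nelder-Mead",options=dict(initial_simplex=[[p0[0],p0[1],p0[2]*50],[p0[0]+8,p0[1],p0[2]*50],[p0[0],p0[1]+8,p0[2]*50],[p0[0],p0[1],p0[2]*50+8]],xatol=.1,fatol=1e-4))
    p=np.array([r.x[0],r.x[1],r.x[2]/50]); return p,np.round(iou(p),3)
CAS=[(110,48,12)]; RUL=[(160,30,4),(80,10,30)]
E
python3 - <<'E'
from h import *
I={n:ctrl.get_image(n) for n in("top","side")}
def near(l,n,px): 
    return min(ctrl.masks_of(l,n),key=lambda m:np.hypot(*(np.array([(m["bbox"][0]+m["bbox"][2])/2,(m["bbox"][1]+m["bbox"][3])/2])-px)))["region"].astype(bool)
for m in ctrl.masks_of("cassette","top"):
    r=cv2.minAreaRect(np.argwhere(m["region"])[:,::-1].astype(np.float32)); print("cas",np.round(r[0]),np.round(np.array(r[1])/.308))
for nm,l,D,pt,ps,yaw in(("cas","cassette",CAS,(193,195),(255,161),0.05),("rul","ruler",RUL,(234,192),(267,197),.1)):
    T,S=near(l,"top",pt),near(l,"side",ps)
    p0=at(pt,I["top"],6); 
    for v in([(T,I["top"])],[(S,I["side"])],[(T,I["top"]),(S,I["side"])]): print(nm,*fit(D,[p0[0],p0[1],yaw],v))
# endpoints
for l,z in(("well_end",0),("zero_end",0),("glass",70),("hinge",70),("light_top",76)):
    for n in I:
        for m in ctrl.pinpoint(l,n)[:3]: print(l,n,round(m["score"],2),np.round(at(m["xy"],I[n],z),1))
a=I["top"]["pixels"][155:225,135:250]; cv2.imwrite("pics/crop.png",cv2.resize(a,None,fx=6,fy=6,interpolation=cv2.INTER_CUBIC))
a=I["top"]["pixels"][95:215,285:425]; cv2.imwrite("pics/crop2.png",cv2.resize(a,None,fx=5,fy=5,interpolation=cv2.INTER_CUBIC))
E
```

```text
cas [165. 171.] [71. 33.]
cas [160. 259.] [ 69. 152.]
cas [194. 196.] [108.  49.]
cas [305. 132.] [26. 26.]
cas [356. 155.] [344. 409.]
cas [4.60041975e+02 3.66207025e+02 6.04517964e-02] [0.948]
cas [4.59047191e+02 3.64575133e+02 7.41197841e-02] [0.923]
cas [4.59568578e+02 3.65672081e+02 5.59294148e-02] [0.945 0.911]Traceback (most recent call last):
  File "<stdin>", line 8, in <module>
  File "<stdin>", line 4, in near
ValueError: min() iterable argument is empty
```

```bash
cat >> h.py <<'E'
def mask(l,n,px,tries=4):
    for _ in range(tries):
        im=ctrl.get_image(n); L=[(np.hypot((m["bbox"][0]+m["bbox"][2])/2-px[0],(m["bbox"][1]+m["bbox"][3])/2-px[1]),m) for m in ctrl.masks_of(l,n)]
        L=[x for x in L if x[0]<15]
        if L: return min(L,key=lambda x:x[0])[1]["region"].astype(bool),im
    return None
E
python3 - <<'E'
from h import *
I={n:ctrl.get_image(n) for n in("top","side")}
a=I["top"]["pixels"][155:225,135:250]; cv2.imwrite("pics/crop.png",cv2.resize(a,None,fx=6,fy=6,interpolation=cv2.INTER_CUBIC))
a=I["top"]["pixels"][95:215,285:425]; cv2.imwrite("pics/crop2.png",cv2.resize(a,None,fx=5,fy=5,interpolation=cv2.INTER_CUBIC))
T,S=mask("ruler","top",(234,192)),mask("ruler","side",(267,197))
for v in([T],[S],[T,S]):
    if all(x is not None for x in v): p0=at((234,192),I["top"],6); print("rul",*fit(RUL,[p0[0],p0[1],.1],v))
for l,z in(("well_end",0),("zero_end",0),("glass",70),("hinge",70),("light_top",76)):
    for n in I:
        for m in ctrl.pinpoint(l,n)[:3]: print(l,n,round(m["score"],2),np.round(at(m["xy"],I[n],z),1))
E
```

```text
rul [4.76742717e+02 2.32419709e+02 1.37499434e-01] [0.936]
rul [4.76184275e+02 2.29550234e+02 1.39435683e-01] [0.915]
rul [4.75709188e+02 2.31675102e+02 1.41846305e-01] [0.923 0.883]
well_end top 0.75 [513.1 374.6   0. ]
well_end top 0.74 [167.6 509.6   0. ]
well_end top 0.54 [506.6 459.9   0. ]
well_end side 0.96 [179.2 501.2   0. ]
well_end side 0.73 [494.6 436.3   0. ]
well_end side 0.69 [513.  382.6   0. ]
zero_end top 0.63 [553.7 242.    0. ]
zero_end side 0.73 [561.  243.9   0. ]
glass top 0.55 [ 554.1 -127.7   70. ]
glass top 0.32 [543.7 -91.5  70. ]
glass side 0.79 [ 552.2 -127.3   70. ]
glass side 0.45 [638.9 191.4  70. ]
hinge top 0.92 [ 557.9 -217.9   70. ]
hinge top 0.42 [ 602.4 -356.9   70. ]
hinge side 0.96 [ 554.7 -226.2   70. ]
light_top top 0.38 [668.8   1.2  76. ]
light_top side 0.65 [ 555.9 -127.2   76. ]
light_top side 0.63 [660.7  16.1  76. ]
```

View pics/crop.png

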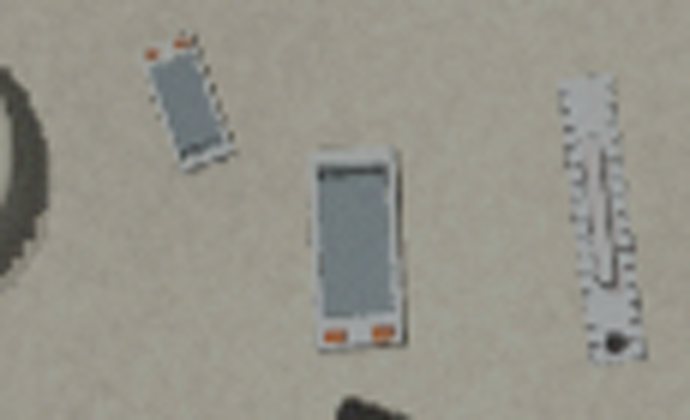

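View pics/crop2.png

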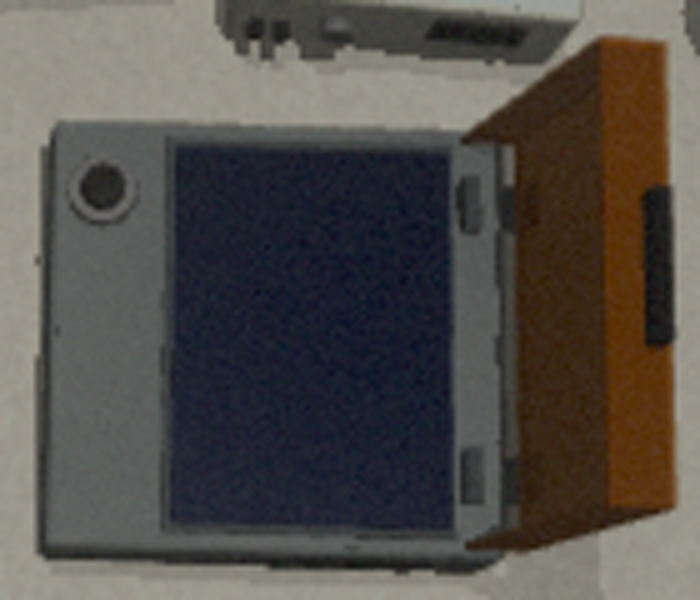

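The crop shows the mid-size cassette with its well row at the top (353,172) and copper pads at the bottom, and it measures 108x49, so it is the right one. The ruler's zero end is at the top and its hole is at (615,343). In the viewer crop the glass corners are at about (170,145), (452,150), (455,530) and (165,527), and the button is at (102,187). Next I'll fit the viewer and work out the first move.

```bash
cat >> h.py <<'E'
def warp(im,z,x0,x1,y0,y1,s=2):
    W=np.float32([[x0,y0],[x1,y0],[x1,y1],[x0,y1]]); P=np.float32([proj((*w,z),im) for w in W])
    D=np.float32([[0,0],[(x1-x0)*s,0],[(x1-x0)*s,(y1-y0)*s],[0,(y1-y0)*s]])
    return cv2.warpPerspective(im["pixels"],cv2.getPerspectiveTransform(P,D),((x1-x0)*s,(y1-y0)*s))
def tool():
    o=ctrl.get_obs(); M=R.from_rotvec(o["orientation"]).as_matrix(); return o["ee_pos"],M
def go(target,yaw=None):
    p,M=tool(); d=M.T@(np.array(target)-p); print("pos",p.round(1),"shift units total",(d/50).round(3))
    cur=np.arctan2(M[1,1],M[0,1]); print("tool y yaw",cur.round(4),"z",M[:,2].round(3))
    if yaw is not None:
        t=(yaw+np.pi/2-cur+np.pi/2)%np.pi-np.pi/2; print("turn about tool z units",round(-t/(np.pi/2),4))
E
python3 - <<'E'
from h import *
for n in("top","side"):
    im=ctrl.get_image(n); w=warp(im,70,400,720,-260,60).astype(int); b=((w[...,0]-w[...,2])>15)&(w.sum(2)<240)
    b=cv2.morphologyEx(b.astype(np.uint8),cv2.MORPH_OPEN,np.ones((5,5)))
    c=max(cv2.findContours(b,0,2)[0],key=cv2.contourArea); r=cv2.minAreaRect(c)
    q=cv2.approxPolyDP(cv2.convexHull(c),12,True)[:,0]/2+[400,-260]
    print(n,np.array(r[0])/2+[400,-260],np.array(r[1])/2,r[2],q.round(1).tolist())
    ys,xs=np.where(b>0); X,Y=xs/2+400,ys/2-260
    f=[(u,Y[(abs(X-u)<1)].max()) for u in range(450,660,10)]; f=np.array(f); print("sill-side edge fit",np.polyfit(f[:,0]-555,f[:,1],1))
p,M=tool(); go((459.6,365.7,100),0.062)
E
```

```text
top [ 559.16275024 -126.87295532] [174.83390808 241.80776978] 88.03260040283203 [[675.5, -212.5], [678.0, -47.0], [445.0, -38.5], [438.0, -208.0]]
sill-side edge fit [-4.15584416e-02 -4.26125541e+01]
side [ 589.69180298 -128.26455688] [136.93281555 180.71261597] 88.7939453125 [[677.0, -198.5], [678.5, -97.0], [647.5, -61.0], [530.5, -72.5], [502.0, -114.0], [499.5, -156.5], [555.5, -193.0]]Traceback (most recent call last):
  File "<stdin>", line 9, in <module>
    return umr_maximum(a, axis, None, out, keepdims, initial, where)
ValueError: zero-size array to reduction operation maximum which has no identity
```

```bash
python3 -c "
from h import *
go((459.6,365.7,100),0.062)"
```

```text
pos [244.4 575.2 222.7] shift units total [-5.6   -2.174  2.454]
tool y yaw 1.1691 z [ 0.  0. -1.]
turn about tool z units -0.2952
```

>>> {"method": "apply_moves", "body": {
  "targets": [
    [1,[-0.8,-0.3,0.2],[0,0,0]],
    [1,[-0.8,-0.3,0.3],[0,0,0]],
    [1,[-0.8,-0.3,0.3],[0,0,0]],
    [1,[-0.8,-0.3,0.3],[0,0,0]],
    [1,[-0.8,-0.3,0.3],[0,0,0]],
    [1,[-0.8,-0.3,0.3],[0,0,0]],
    [1,[-0.8,-0.37,0.3],[0,0,0]],
    [1,[0,0,0],[0,0,-0.1]]
  ]
}}

```text
t: 3.7
ee_pos: [460.9, 363.3, 121.4]
orientation: [-0.383, -3.117, 0.003]
ft_force: [-0.6, 0.3, 0.2]
width: 87.9
grasp_force: 0.0
```

>>> {"method": "apply_moves", "body": {
  "targets": [
    [1,[0,0,0],[0,0,-0.1]],
    [1,[0,0,0],[0,0,-0.095]],
    [1,[0,0,0],[0,0,0]],
    [1,[0,0,0],[0,0,0]]
  ]
}}

```text
t: 4.2
ee_pos: [459.7, 365.9, 122.7]
orientation: [-0.092, 3.14, 0.0]
ft_force: [-0.7, -0.5, -0.5]
width: 87.9
grasp_force: 0.0
```

Run:
```python
from h import *
go((459.6,365.7,3),0.062)
T,S=mask("cassette","top",(194,196)),mask("cassette","side",(255,161))
for v in([T],[S]):
    if v[0] is not None: print(*fit(CAS,[459,365,.06],v))
```

```text
pos [459.7 365.9 122.7] shift units total [ 2.000e-03 -5.000e-03  2.394e+00]
tool y yaw 1.6296 z [ 0.  0. -1.]
turn about tool z units -0.002
[4.59644523e+02 3.63962109e+02 5.24847753e-02] [0.948]
```

>>> {"method": "apply_moves", "body": {
  "targets": [
    [1,[0,0,0.8],[0,0,0]],
    [1,[0,0,0.8],[0,0,0]],
    [1,[0,0,0.5],[0,0,0]],
    [1,[0,0,0.27],[0,0,0]],
    [1,[0,0,0],[0,0,0]],
    [-1,[0,0,0],[0,0,0]],
    [-1,[0,0,0],[0,0,0]],
    [-1,[0,0,0],[0,0,0]]
  ]
}}

```text
t: 5.7
ee_pos: [460.1, 366.2, 5.0]
orientation: [-0.097, 3.139, 0.001]
ft_force: [-0.6, -0.6, 0.0]
width: 61.2
grasp_force: 0.0
```

>>> {"method": "apply_moves", "body": {
  "targets": [
    [-1,[0,0,0],[0,0,0]],
    [-1,[0,0,0],[0,0,0]],
    [-1,[0,0,0],[0,0,0]]
  ]
}}

```text
t: 6.08
ee_pos: [459.8, 366.0, 4.5]
orientation: [-0.097, 3.14, 0.0]
ft_force: [-1.2, -0.1, 4.3]
width: 47.7
grasp_force: 30.0
```

>>> {"method": "apply_moves", "body": {
  "targets": [
    [-1,[0,0,-0.3],[0,0,0]],
    [-1,[0,0,-0.7],[0,0,0]],
    [-1,[0,0,-0.9],[0,0,0]],
    [-1,[0,0,-0.9],[0,0,0]],
    [-1,[-0.15,-0.4,-0.2],[0,0,0]],
    [-1,[-0.15,-0.8,0],[0,0,0]],
    [-1,[-0.15,-0.9,0],[0,0,0]],
    [-1,[-0.15,-0.9,0],[0,0,0]]
  ]
}}

```text
t: 7.08
ee_pos: [498.3, 215.5, 153.3]
orientation: [0.097, -3.139, 0.001]
ft_force: [-0.3, -0.0, -1.4]
width: 48.1
grasp_force: 30.0
```

>>> {"method": "apply_moves", "body": {
  "targets": [
    [-1,[-0.15,-0.9,0],[0,0,0]],
    [-1,[-0.15,-0.9,0],[0,0,0]],
    [-1,[-0.15,-0.9,0],[0,0,0]],
    [-1,[-0.15,-0.9,0],[0,0,0]],
    [-1,[-0.15,-0.9,0],[0,0,0]],
    [-1,[-0.15,-0.9,0],[0,0,0]],
    [-1,[-0.15,-0.8,0],[0,0,0.06]],
    [-1,[0,0,0],[0,0,0]]
  ]
}}

```text
t: 8.07
ee_pos: [569.7, -91.3, 153.2]
orientation: [-0.058, -3.14, 0.0]
ft_force: [-1.0, -0.7, -0.0]
width: 47.5
grasp_force: 30.0
```

Run:
```python
from h import *
go((582.8,-132.9,76),-0.037)
# viewer box outline, button
im=ctrl.get_image("top"); cv2.imwrite("pics/b.png",cv2.resize(im["pixels"][95:225,285:425],None,fx=5,fy=5,interpolation=cv2.INTER_CUBIC))
```

```text
pos [569.7 -91.3 153.2] shift units total [-0.295 -0.821  1.544]
tool y yaw 1.5339 z [-0.001 -0.    -1.   ]
turn about tool z units 0.0
```

View pics/b.png

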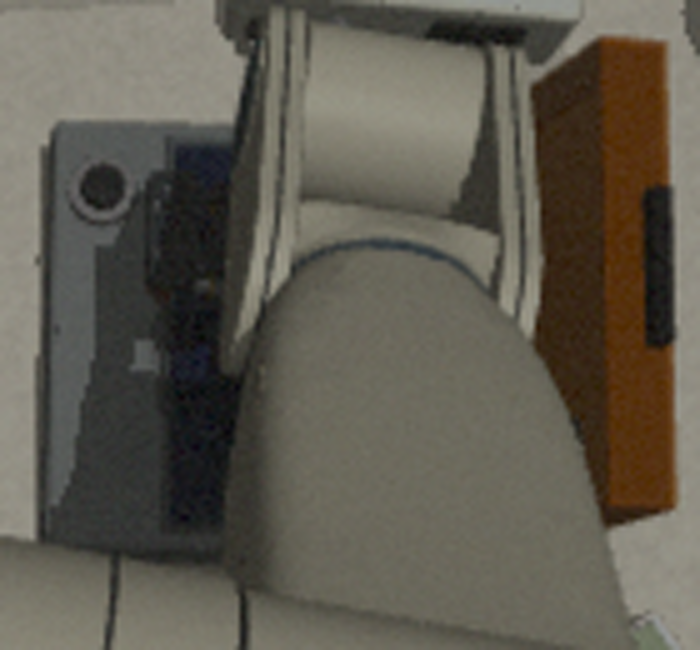

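The picture shows the arm over the viewer with the open cover clear at right, and the button visible at (102,187). I'll set the cassette 10 mm further from the hinge than planned, for clearance.

>>> {"method": "apply_moves", "body": {
  "targets": [
    [-1,[-0.15,-0.3,0.2],[0,0,0]],
    [-1,[-0.144,-0.32,0.5],[0,0,0]],
    [-1,[0,0,0.5],[0,0,0]],
    [-1,[0,0,0.2],[0,0,0]],
    [-1,[0,0,0],[0,0,0]],
    [-1,[0,0,0.08],[0,0,0]],
    [-1,[0,0,0.06],[0,0,0]],
    [-1,[0,0,0],[0,0,0]]
  ]
}}

```text
t: 9.12
ee_pos: [584.1, -119.6, 77.4]
orientation: [0.051, 3.141, -0.0]
ft_force: [0.5, 0.5, -1.0]
width: 47.7
grasp_force: 30.0
```

>>> {"method": "apply_moves", "body": {
  "targets": [
    [-1,[0,0,0.03],[0,0,0]],
    [-1,[0,0,0.03],[0,0,0]],
    [-1,[0,0,0],[0,0,0]]
  ]
}}

```text
t: 9.5
ee_pos: [584.1, -119.7, 74.5]
orientation: [0.051, 3.141, -0.0]
ft_force: [-0.2, -1.5, 4.2]
width: 48.0
grasp_force: 30.0
```

>>> {"method": "apply_moves", "body": {
  "targets": [
    [0.5,[0,0,0],[0,0,0]],
    [0.5,[0,0,0],[0,0,0]],
    [0.5,[0,0,0],[0,0,0]],
    [0.5,[0,0,-0.3],[0,0,0]],
    [0.5,[0,0,-0.8],[0,0,0]],
    [0.5,[0,0.4,-0.6],[0,0,0]],
    [0.5,[0,0.8,0],[0,0,0]],
    [0.5,[0.2,0.9,0],[0,0,0]]
  ]
}}

```text
t: 10.5
ee_pos: [578.5, -13.8, 161.1]
orientation: [0.053, 3.138, -0.0]
ft_force: [-0.5, 0.7, -1.3]
width: 66.2
grasp_force: 0.0
```

>>> {"method": "apply_moves", "body": {
  "targets": [
    [0.5,[0.4,0.9,0],[0,0,0]],
    [0.5,[0.4,0.9,0],[0,0,0]],
    [0.5,[0.4,0.9,0],[0,0,0]],
    [0.5,[0.4,0.9,0],[0,0,0]],
    [0.5,[0.4,0.9,0],[0,0,-0.1]],
    [0.5,[0,0,0],[0,0,0]],
    [0.5,[0,0,0],[0,0,0]]
  ]
}}

```text
t: 11.38
ee_pos: [485.2, 213.6, 159.8]
orientation: [-0.194, 3.135, -0.0]
ft_force: [1.0, -0.3, 0.1]
width: 65.9
grasp_force: 0.0
```

Run:
```python
from h import *
print(ctrl.get_obs()["width"])
go((476,231.5,15),0.14)
for n in("top","side"):
  for k in range(2):
    p0=proj((584,-120,76),ctrl.get_image(n)); m=mask("cassette",n,p0)
    if m: print(n,*fit(CAS,[584,-120,-.035],[m],70))
  p0=proj((476,231,5),ctrl.get_image(n)); m=mask("ruler",n,p0)
  if m: print("ruler",n,*fit(RUL,[476,231,.14],[m]))
```

```text
65.86839046615553
pos [485.2 213.6 159.8] shift units total [0.14  0.379 2.896]
tool y yaw 1.6945 z [ 0.001  0.    -1.   ]
turn about tool z units -0.0103
top [ 5.85142387e+02 -1.19641179e+02 -5.82056012e-02] [0.899]
top [ 5.82214382e+02 -1.19210169e+02 -4.59777056e-02] [0.911]
side [ 5.83353173e+02 -1.21090970e+02 -2.71210815e-02] [0.968]
side [ 5.83577713e+02 -1.20817794e+02 -1.76518684e-02] [0.959]
ruler side [4.76916554e+02 2.30389321e+02 1.34554412e-01] [0.934]
```

>>> {"method": "apply_moves", "body": {
  "targets": [
    [0.5,[0.14,0.38,0.5],[0,0,-0.01]],
    [0.5,[0,0,0.8],[0,0,0]],
    [0.5,[0,0,0.8],[0,0,0]],
    [0.5,[0,0,0.55],[0,0,0]],
    [0.5,[0,0,0.25],[0,0,0]],
    [0.5,[0,0,0],[0,0,0]],
    [-1,[0,0,0],[0,0,0]],
    [-1,[0,0,0],[0,0,0]]
  ]
}}

```text
t: 13.58
ee_pos: [476.3, 232.1, 15.3]
orientation: [-0.22, 3.132, 0.001]
ft_force: [0.2, 0.1, 0.7]
width: 49.2
grasp_force: 0.0
```

>>> {"method": "apply_moves", "body": {
  "targets": [
    [-1,[0,0,0],[0,0,0]],
    [-1,[0,0,0],[0,0,0]],
    [-1,[0,0,0],[0,0,0]],
    [-1,[0,0,0],[0,0,0]],
    [-1,[0,0,0],[0,0,0]]
  ]
}}

```text
t: 14.2
ee_pos: [475.5, 231.8, 14.2]
orientation: [0.22, -3.134, 0.0]
ft_force: [0.2, 0.7, 1.2]
width: 9.8
grasp_force: 30.0
```

Run:
```python
from h import *
go((476,231.5,15),0.14)
for n in("top","side"):
  p0=proj((476,231,5),ctrl.get_image(n)); m=mask("ruler",n,p0)
  if m: print("ruler",n,*fit(RUL,[476,231,.14],[m]))
```

```text
pos [475.5 231.8  14.2] shift units total [-0.009 -0.007 -0.016]
tool y yaw 1.711 z [-0. -0. -1.]
turn about tool z units 0.0001
ruler side [4.76012626e+02 2.29331010e+02 1.22976810e-01] [0.637]
```

>>> {"method": "apply_moves", "body": {
  "targets": [
    [-1,[0,0,-0.3],[0,0,0]],
    [-1,[0,0,-0.7],[0,0,0]],
    [-1,[0,0,-0.9],[0,0,0]],
    [-1,[0,0,-0.8],[0,0,0]],
    [-1,[-0.1,-0.4,-0.3],[0,0,0]],
    [-1,[-0.1,-0.8,0],[0,0,0]],
    [-1,[-0.1,-0.9,0],[0,0,0]],
    [-1,[-0.1,-0.9,0],[0,0,0]]
  ]
}}

```text
t: 15.8
ee_pos: [516.5, 84.7, 165.2]
orientation: [-0.221, 3.133, 0.0]
ft_force: [0.8, 1.8, -1.3]
width: 9.7
grasp_force: 30.0
```

>>> {"method": "apply_moves", "body": {
  "targets": [
    [-1,[-0.1,-0.9,0],[0,0,0]],
    [-1,[-0.1,-0.9,0],[0,0,0]],
    [-1,[-0.1,-0.8,0],[0,0,0]],
    [-1,[-0.1,-0.7,0],[0,0,0]],
    [-1,[0,0,0],[0,0,0.111]],
    [-1,[0,0,0],[0,0,0]],
    [-1,[0,0,0],[0,0,0]]
  ]
}}

```text
t: 16.68
ee_pos: [558.9, -74.3, 164.6]
orientation: [0.048, 3.141, -0.0]
ft_force: [0.0, 1.0, -0.8]
width: 9.9
grasp_force: 30.0
```

Run:
```python
from h import *
go((559.8,-75,86),-0.034)
```

```text
pos [558.9 -74.3 164.6] shift units total [-0.018 -0.014  1.571]
tool y yaw 1.5402 z [ 0. -0. -1.]
turn about tool z units 0.0022
```

>>> {"method": "apply_moves", "body": {
  "targets": [
    [-1,[-0.02,0,0.4],[0,0,0]],
    [-1,[0,0,0.6],[0,0,0]],
    [-1,[0,0,0.4],[0,0,0]],
    [-1,[0,0,0.14],[0,0,0]],
    [-1,[0,0,0],[0,0,0]],
    [-1,[0,0,0],[0,0,0]]
  ]
}}

```text
t: 17.42
ee_pos: [560.8, -74.6, 88.1]
orientation: [0.052, 3.14, -0.0]
ft_force: [0.2, -0.1, -0.3]
width: 9.7
grasp_force: 30.0
```

Run:
```python
from h import *
go((559.8,-75,84.5),-0.034)
for n in ("top","side"):
  for k in range(2):
    m=mask("ruler",n,proj((560,-75,80),ctrl.get_image(n)))
    if m: print("ruler",n,*fit(RUL,[560,-75,-.034],[m],72))
    m=mask("cassette",n,proj((583.8,-120,80),ctrl.get_image(n)))
    if m: print("cass",n,*fit(CAS,[584,-120,-.034],[m],70))
im=ctrl.get_image("side"); cv2.imwrite("pics/s1.png",cv2.resize(im["pixels"][220:384,250:490],None,fx=3.3,fy=3.3,interpolation=cv2.INTER_CUBIC))
```

```text
pos [560.8 -74.6  88.1] shift units total [ 0.019 -0.01   0.072]
tool y yaw 1.5374 z [ 0.001 -0.    -1.   ]
turn about tool z units 0.0004
ruler side [ 5.61033508e+02 -7.55493016e+01 -3.36688188e-02] [0.455]
cass side [ 5.83434477e+02 -1.22584629e+02 -4.93175105e-02] [0.705]
ruler side [ 5.60279475e+02 -7.58474811e+01 -3.53812803e-02] [0.439]
cass side [ 5.85219699e+02 -1.21611081e+02 -4.73205726e-02] [0.64]
```

View pics/s1.png

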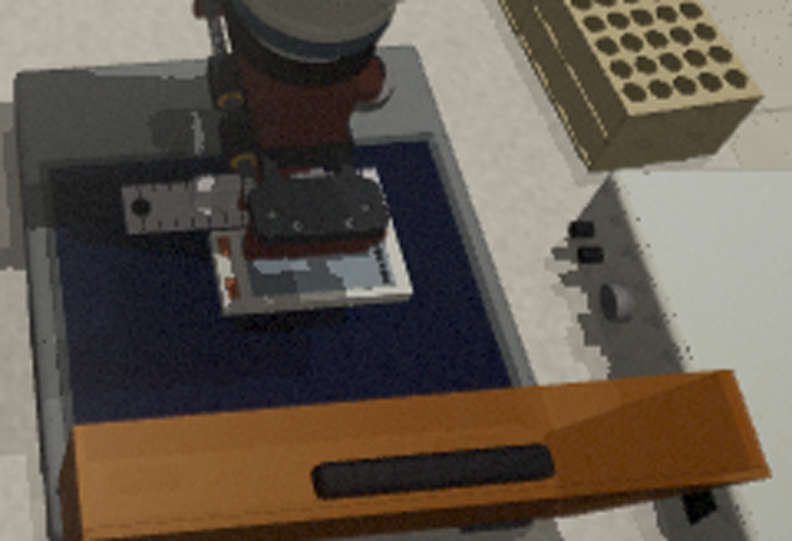

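The ruler is just above the glass on the sill side of the cassette. Its hole is at (140,207), the copper pads at (232,270) and the wells at (385,265). Now I'll lower it to contact.

>>> {"method": "apply_moves", "body": {
  "targets": [
    [-1,[0,0,0.04],[0,0,0]],
    [-1,[0,0,0.03],[0,0,0]],
    [-1,[0,0,0.01],[0,0,0]],
    [-1,[0,0,0],[0,0,0]]
  ]
}}

```text
t: 20.38
ee_pos: [560.1, -74.6, 84.2]
orientation: [0.054, 3.141, -0.0]
ft_force: [-4.5, 0.3, 10.4]
width: 9.8
grasp_force: 30.0
```

>>> {"method": "apply_moves", "body": {
  "targets": [
    [-1,[0,0,-0.014],[0,0,0]],
    [-1,[0,-0.05,0],[0,0,0]],
    [-1,[0,-0.03,0],[0,0,0]],
    [-1,[0,0,0],[0,0,0]]
  ]
}}

```text
t: 20.88
ee_pos: [560.4, -78.5, 84.2]
orientation: [0.054, 3.14, 0.0]
ft_force: [-0.9, 2.3, 4.6]
width: 9.8
grasp_force: 30.0
```

>>> {"method": "apply_moves", "body": {
  "targets": [
    [-1,[0,-0.03,0],[0,0,0]],
    [-1,[0,0,0],[0,0,0]]
  ]
}}

```text
t: 21.12
ee_pos: [560.5, -80.0, 84.2]
orientation: [0.054, 3.14, 0.001]
ft_force: [0.3, 3.6, 4.9]
width: 10.1
grasp_force: 30.0
```

>>> {"method": "apply_moves", "body": {
  "targets": [
    [-1,[0,-0.03,0],[0,0,0]],
    [-1,[0,0,0],[0,0,0]]
  ]
}}

```text
t: 21.38
ee_pos: [560.5, -81.4, 84.2]
orientation: [0.054, 3.14, 0.001]
ft_force: [-1.1, 2.4, 5.3]
width: 10.0
grasp_force: 30.0
```

>>> {"method": "apply_moves", "body": {
  "targets": [
    [-1,[0,-0.03,0],[0,0,0]],
    [-1,[0,0,0],[0,0,0]]
  ]
}}

```text
t: 21.62
ee_pos: [560.4, -82.9, 84.2]
orientation: [0.054, 3.14, 0.001]
ft_force: [-0.6, 3.2, 6.0]
width: 9.8
grasp_force: 30.0
```

>>> {"method": "apply_moves", "body": {
  "targets": [
    [-0.6,[0,0,0],[0,0,0]],
    [-0.6,[0,0,0],[0,0,0]],
    [-0.6,[0,0,-0.2],[0,0,0]],
    [-0.6,[0,0,-0.8],[0,0,0]],
    [-0.6,[0,0,-0.9],[0,0,0]],
    [-1,[0,0.9,0],[0,0,0]],
    [-1,[0,0.9,0],[0,0,0]],
    [-1,[0,0.9,0],[0,0,0]]
  ]
}}

```text
t: 22.62
ee_pos: [564.6, 52.9, 179.8]
orientation: [0.055, 3.14, 0.0]
ft_force: [0.7, 0.4, -0.3]
width: 0.5
grasp_force: 0.0
```

>>> {"method": "apply_moves", "body": {
  "targets": [
    [-1,[0,0.9,0],[0,0,0]],
    [-1,[0,0.9,0],[0,0,0]],
    [-1,[0,0,0],[0,0,0]]
  ]
}}

```text
t: 23.0
ee_pos: [567.7, 144.2, 179.5]
orientation: [0.048, 3.14, 0.001]
ft_force: [0.1, -0.1, 0.2]
width: 0.6
grasp_force: 0.0
```

Run:
```python
from h import *
go((660,-80,160),-0.034)
T=ctrl.get_image("top"); S=ctrl.get_image("side")
a=T["pixels"][115:205,300:400]; a=cv2.resize(a,(660,594),interpolation=cv2.INTER_CUBIC)
b=warp(S,74,470,670,-180,-40,4)[::-1]
cv2.imwrite("pics/t2.png",a); cv2.imwrite("pics/s2.png",b)
for l,z in(("well_end",70),("zero_end",70),("light_top",76)):
  for n,im in(("top",T),("side",S)):
    for m in ctrl.pinpoint(l,n)[:3]: print(l,n,round(m["score"],2),np.round(at(m["xy"],im,z),1))
```

```text
pos [567.7 144.2 179.5] shift units total [-1.983 -4.426  0.39 ]
tool y yaw 1.5402 z [ 0.001  0.    -1.   ]
turn about tool z units 0.0022
well_end top 0.65 [ 638.7 -132.8   70. ]
well_end top 0.64 [172.6 490.6  70. ]
well_end side 0.87 [ 634.2 -122.8   70. ]
well_end side 0.78 [205.2 402.3  70. ]
well_end side 0.62 [489.4 357.8  70. ]
zero_end top 0.85 [641.7 -92.1  70. ]
light_top top 0.38 [662.6  14.7  76. ]
light_top side 0.53 [657.2  10.6  76. ]
```

View pics/s2.png

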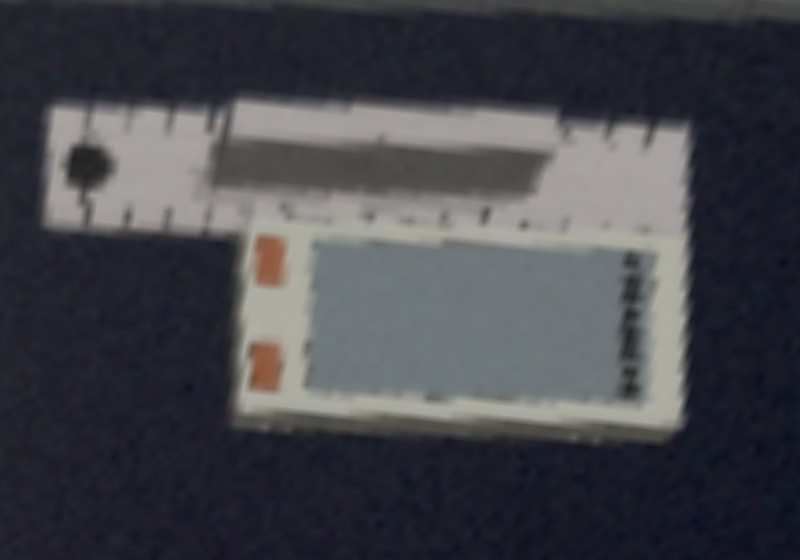

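View pics/t2.png

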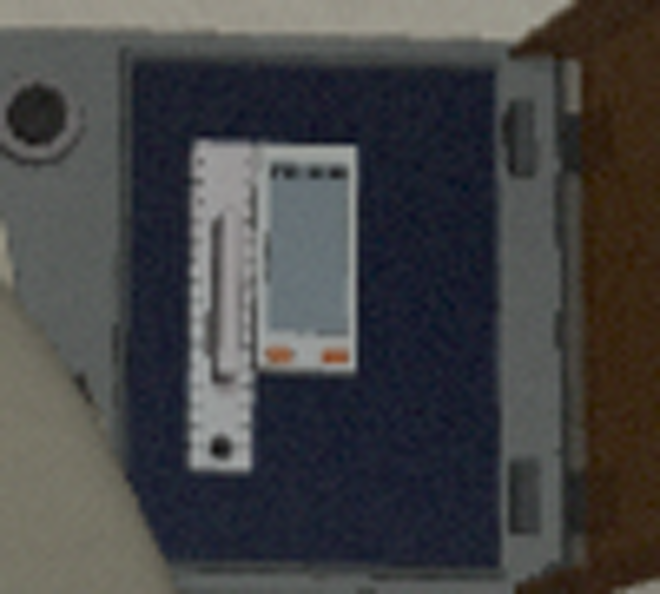

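The pair is flush. At z=74 the ruler's zero end is at px 690. The cassette's well end is at 688 on its higher top face, which parallax-corrects to about 676, so the ruler sticks out about 2–3 mm. I'll level both by pushing their ends back with the shut fingertips.

>>> {"method": "apply_moves", "body": {
  "targets": [
    [-1,[-0.3,-0.6,0],[0,0,0]],
    [-1,[-0.35,-0.9,0],[0,0,0]],
    [-1,[-0.35,-0.9,0],[0,0,0]],
    [-1,[-0.35,-0.9,0],[0,0,0]],
    [-1,[-0.35,-0.9,0],[0,0,0]],
    [-1,[-0.37,-0.54,0.4],[0,0,0]],
    [-1,[0,0,0.6],[0,0,0]],
    [-1,[0,0,0],[0,0,0]]
  ]
}}

```text
t: 24.4
ee_pos: [660.8, -99.4, 126.4]
orientation: [-0.056, -3.136, -0.001]
ft_force: [-0.7, 0.0, 0.7]
width: 0.7
grasp_force: 0.0
```

Run:
```python
from h import *
go((664,-96.5,72),-0.034)
```

```text
pos [660.8 -99.4 126.4] shift units total [-0.068  0.059  1.087]
tool y yaw 1.535 z [-0.005  0.001 -1.   ]
turn about tool z units -0.0012
```

>>> {"method": "apply_moves", "body": {
  "targets": [
    [-1,[-0.1,0.05,0.2],[0,0,0]],
    [-1,[0,0,0.5],[0,0,0]],
    [-1,[0,0,0.3],[0,0,0]],
    [-1,[0,0,0.05],[0,0,0]],
    [-1,[0,0,0],[0,0,0]]
  ]
}}

```text
t: 25.02
ee_pos: [668.4, -96.2, 76.9]
orientation: [0.053, 3.14, -0.0]
ft_force: [0.8, -0.1, 0.2]
width: 0.7
grasp_force: 0.0
```

>>> {"method": "apply_moves", "body": {
  "targets": [
    [-1,[0,0,0.09],[0,0,0]],
    [-1,[0,0,0],[0,0,0]],
    [-1,[0.2,0,0],[0,0,0]],
    [-1,[0.1,0,0],[0,0,0]],
    [-1,[0.04,0,0],[0,0,0]],
    [-1,[0.04,0,0],[0,0,0]],
    [-1,[0.03,0,0],[0,0,0]],
    [-1,[0,0,0],[0,0,0]]
  ]
}}

```text
t: 26.02
ee_pos: [647.6, -95.6, 72.0]
orientation: [0.054, 3.141, -0.0]
ft_force: [0.4, 0.5, 0.7]
width: 0.4
grasp_force: 0.3
```

```bash
cat > chk.py <<'E'
from h import *
import sys
S=ctrl.get_image("side"); print(ctrl.get_obs()["ee_pos"].round(1))
for z,nm in((74,"ruler"),(82,"cass")):
    w=cv2.cvtColor(warp(S,z,470,670,-180,-40,4),cv2.COLOR_BGR2GRAY).astype(float); w=cv2.GaussianBlur(w,(5,5),0)
    ys=[-93,-90,-87,-84,-81] if nm=="ruler" else [-135,-130,-125,-120,-115,-110]
    for y in ys:
        r=w[int((y+180)*4)]; i0=int((620-470)*4); g=np.diff(r[i0:]); k=g.argmin()
        print(nm,y,"end x",round(470+(i0+k+.5)/4,1),"drop",round(g[k]))
b=warp(S,78,570,670,-150,-60,6)[::-1]; cv2.imwrite(sys.argv[1],b)
E
python3 chk.py pics/s3.png
```

```text
[647.6 -95.6  72. ]
ruler -93 end x 621.9 drop -5
ruler -90 end x 622.4 drop -8
ruler -87 end x 635.9 drop -4
ruler -84 end x 620.1 drop -9
ruler -81 end x 637.1 drop -6
cass -135 end x 634.6 drop -7
cass -130 end x 634.4 drop -6
cass -125 end x 633.9 drop -4
cass -120 end x 635.4 drop -6
cass -115 end x 634.9 drop -7
cass -110 end x 635.4 drop -5
```

View pics/s3.png

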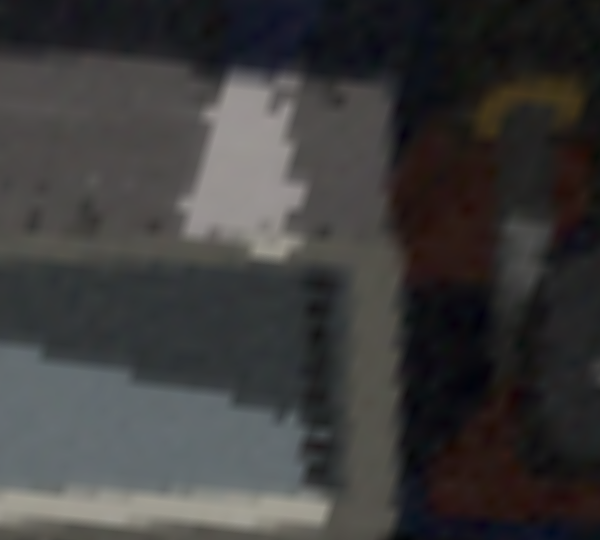

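The ends now look level, with the ruler's end at about (392,160) and the cassette's at (400,300) in the shaded patch. I'll back off and re-measure numerically without the shadow.

>>> {"method": "apply_moves", "body": {
  "targets": [
    [-1,[-0.3,0,0],[0,0,0]],
    [-1,[-0.3,0,-0.3],[0,0,0]],
    [-1,[0,0,-0.9],[0,0,0]],
    [-1,[0,0,-0.9],[0,0,0]],
    [-1,[-0.3,0.9,-0.9],[0,0,0]],
    [-1,[-0.3,0.9,-0.6],[0,0,0]],
    [-1,[0,0.9,0],[0,0,0]],
    [-1,[0,0.5,0],[0,0,0]]
  ]
}}

```text
t: 27.08
ee_pos: [712.8, 62.5, 250.2]
orientation: [0.051, 3.141, 0.0]
ft_force: [0.3, 0.5, -0.7]
width: 0.5
grasp_force: 0.0
```

```bash
python3 chk.py pics/s4.png; python3 -c "
from h import *
for n in ('side',):
    for P,l,D in(((560,-84,80),'ruler',RUL),((581,-122,76),'cassette',CAS)):
        m=mask(l,n,proj(P,ctrl.get_image(n)))
        if m: print(l,n,*fit(D,[P[0],P[1],-.034],[m],70))
"
```

```text
[712.3  64.7 249.5]
ruler -93 end x 636.4 drop -13
ruler -90 end x 636.4 drop -12
ruler -87 end x 635.9 drop -9
ruler -84 end x 636.9 drop -14
ruler -81 end x 637.1 drop -10
cass -135 end x 634.6 drop -17
cass -130 end x 634.4 drop -14
cass -125 end x 635.4 drop -9
cass -120 end x 635.4 drop -14
cass -115 end x 635.4 drop -17
cass -110 end x 635.4 drop -13
ruler side [ 5.56521696e+02 -8.26263525e+01 -1.16136989e-02] [0.898]
cassette side [ 5.80287377e+02 -1.25025960e+02 -1.93247891e-02] [0.953]
```

Ends level within about 1 mm. Checking that the sides are flush too, via the overall width (should be 78 mm).

```bash
cat > flush.py <<'E'
from h import *
def edge(im,z,ylo,yhi,sgn,xs):
    w=cv2.GaussianBlur(cv2.cvtColor(warp(im,z,470,670,-180,-40,4),cv2.COLOR_BGR2GRAY),(5,5),0).astype(float)
    out=[]
    for x in xs:
        c=w[int((ylo+180)*4):int((yhi+180)*4),int((x-470)*4)]; g=np.diff(c)*sgn; out.append(ylo+(g.argmax()+.5)/4)
    p=np.polyfit(np.array(xs)-580,out,1); r=np.array(out)-np.polyval(p,np.array(xs)-580); k=abs(r)<1.5
    return np.polyfit((np.array(xs)-580)[k],np.array(out)[k],1)
T,S=ctrl.get_image("top"),ctrl.get_image("side")
xr=list(range(490,632,2)); xc=list(range(532,630,2))
for n,im,zc in(("top",T,82),("side",S,70)):
    a=edge(im,74,-76,-55,-1,xr); b=edge(im,zc,-160,-138,1,xc); print(n,"ruler outer",a.round(3),"cass outer",b.round(3),"total",(a-b)[1].round(2))
E
python3 flush.py
```

```text
top ruler outer [ 1.6000e-02 -7.0923e+01] cass outer [ 6.30000e-02 -1.49373e+02] total 78.45
side ruler outer [-3.8000e-02 -6.8636e+01] cass outer [-1.70000e-02 -1.44151e+02] total 75.51
```

>>> {"method": "apply_moves", "body": {
  "targets": [
    [1,[0.4,-0.6,0],[0,0,0]],
    [1,[0.6,-0.8,0.2],[0,0,0]],
    [1,[0.6,-0.8,0.5],[0,0,0]],
    [1,[0.6,-0.8,0.5],[0,0,0]],
    [1,[0.29,-0.53,0.7],[0,0,0]],
    [1,[0,0,0.5],[0,0,0]],
    [1,[0,0,0],[0,0,0]],
    [1,[0,0,0],[0,0,0]]
  ]
}}

```text
t: 28.52
ee_pos: [582.5, -112.1, 130.9]
orientation: [0.054, 3.14, -0.0]
ft_force: [0.3, -0.5, 0.1]
width: 76.8
grasp_force: 0.0
```

Run:
```python
from h import *
print(ctrl.get_obs()["width"]); go((582,-107.8,72),-0.03)
```

```text
76.77489252019936
pos [ 582.5 -112.1  130.9] shift units total [0.014 0.087 1.177]
tool y yaw 1.5364 z [ 0.001 -0.    -1.   ]
turn about tool z units -0.0028
```

>>> {"method": "apply_moves", "body": {
  "targets": [
    [1,[0.01,0.09,0],[0,0,0]],
    [1,[0,0,0.4],[0,0,0]],
    [1,[0,0,0],[0,0,0]],
    [1,[0,0,0],[0,0,0]]
  ]
}}

```text
t: 29.02
ee_pos: [581.9, -107.1, 110.8]
orientation: [0.053, 3.14, -0.0]
ft_force: [0.1, -0.6, 0.2]
width: 87.6
grasp_force: 0.0
```

>>> {"method": "apply_moves", "body": {
  "targets": [
    [1,[0,-0.01,0.3],[0,0,0]],
    [1,[0,0,0.15],[0,0,0]],
    [1,[0,0,0.1],[0,0,0]],
    [1,[0,0,0],[0,0,0]]
  ]
}}

```text
t: 29.52
ee_pos: [581.0, -107.8, 81.8]
orientation: [-0.054, -3.14, -0.0]
ft_force: [0.6, -0.4, 0.1]
width: 87.7
grasp_force: 0.0
```

>>> {"method": "apply_moves", "body": {
  "targets": [
    [1,[0,0,0.1],[0,0,0]],
    [1,[0,0,0.05],[0,0,0]],
    [1,[0,0,0.04],[0,0,0]],
    [1,[0,0,0],[0,0,0]]
  ]
}}

```text
t: 30.02
ee_pos: [581.2, -107.8, 72.8]
orientation: [-0.054, -3.141, -0.0]
ft_force: [-0.2, -0.1, 0.3]
width: 87.9
grasp_force: 0.0
```

>>> {"method": "apply_moves", "body": {
  "targets": [
    [1,[0,0,0.025],[0,0,0]],
    [-1,[0,0,0],[0,0,0]],
    [-1,[0,0,0],[0,0,0]],
    [-1,[0,0,0],[0,0,0]],
    [-1,[0,0,0],[0,0,0]]
  ]
}}

```text
t: 30.65
ee_pos: [581.3, -107.9, 71.8]
orientation: [0.054, 3.141, -0.0]
ft_force: [-1.3, -0.7, 1.7]
width: 77.3
grasp_force: 30.0
```

Gripped at 77.3 mm, so the pair is flush. I'll release and lift.

>>> {"method": "apply_moves", "body": {
  "targets": [
    [1,[0,0,0],[0,0,0]],
    [1,[0,0,0],[0,0,0]],
    [1,[0,0,0],[0,0,0]],
    [1,[0,0,-0.4],[0,0,0]],
    [1,[0,0,-0.9],[0,0,0]],
    [-1,[0,0.3,-0.9],[0,0,0]],
    [-1,[0,0.8,-0.9],[0,0,0]],
    [-1,[0,0.8,-0.9],[0,0,0]]
  ]
}}

```text
t: 31.65
ee_pos: [584.5, -12.1, 274.8]
orientation: [0.055, 3.139, 0.0]
ft_force: [0.1, 0.3, -0.1]
width: 61.4
grasp_force: 0.0
```

>>> {"method": "apply_moves", "body": {
  "targets": [
    [-1,[0,0.8,-0.9],[0,0,0]],
    [-1,[0,0.8,-0.5],[0,0,0]],
    [-1,[0,0,0],[0,0,0]]
  ]
}}

```text
t: 32.02
ee_pos: [588.3, 69.4, 345.7]
orientation: [0.049, 3.135, 0.002]
ft_force: [0.5, -0.8, 1.0]
width: 31.6
grasp_force: 0.0
```

```bash
python3 chk.py pics/s5.png; python3 flush.py
python3 - <<'E'
from h import *
go((555,-380,380))
# predicted cover edge points at 1.85, hinge at viewer local -115; glass centre local y = ?
for n in("top","side"):
    im=ctrl.get_image(n)
    for l,z in(("cover_edge",241),("hinge",70)):
        for m in ctrl.pinpoint(l,n)[:2]: print(l,n,round(m["score"],2),at(m["xy"],im,z).round(1))
E
```

```text
[587.4  68.  343.7]
ruler -93 end x 636.4 drop -10
ruler -90 end x 636.6 drop -11
ruler -87 end x 635.9 drop -9
ruler -84 end x 636.9 drop -13
ruler -81 end x 636.9 drop -10
cass -135 end x 635.1 drop -16
cass -130 end x 634.9 drop -11
cass -125 end x 635.6 drop -11
cass -120 end x 635.9 drop -15
cass -115 end x 635.6 drop -15
cass -110 end x 635.9 drop -9
top ruler outer [ 4.900e-02 -6.824e+01] cass outer [-2.50000e-02 -1.46482e+02] total 78.24
side ruler outer [-2.3000e-02 -6.9142e+01] cass outer [-2.9000e-02 -1.4346e+02] total 74.32
pos [586.7  66.5 341.4] shift units total [ 0.328 -8.946 -0.766]
tool y yaw 1.5366 z [-0.001 -0.    -1.   ]
cover_edge top 0.82 [ 555.4 -298.7  241. ]
hinge top 0.57 [ 554.7 -216.9   70. ]
cover_edge side 0.71 [ 505.  -203.7  241. ]
cover_edge side 0.65 [ 554.8 -297.4  241. ]
hinge side 0.74 [ 556.3 -218.7   70. ]
```

>>> {"method": "apply_moves", "body": {
  "targets": [
    [-1,[0.03,-0.5,-0.1],[0,0,0]],
    [-1,[0.03,-0.9,0],[0,0,0]],
    [-1,[0.03,-0.9,0],[0,0,0]],
    [-1,[0.03,-0.9,0],[0,0,0]],
    [-1,[0.03,-0.9,0],[0,0,0]],
    [-1,[0.03,-0.9,0],[0,0,0]],
    [-1,[0.03,-0.9,0],[0,0,0]],
    [-1,[0.03,-0.9,0],[0,0,0]]
  ]
}}

```text
t: 33.48
ee_pos: [563.2, -274.2, 346.3]
orientation: [-0.055, -3.141, -0.0]
ft_force: [0.5, 0.6, 0.8]
width: 0.8
grasp_force: 0.0
```

>>> {"method": "apply_moves", "body": {
  "targets": [
    [-1,[0.03,-0.9,0],[0,0,0]],
    [-1,[0.03,-0.73,0],[0,0,0]],
    [-1,[0,0,0.5],[0,0,0]],
    [-1,[0,0,0.3],[0,0,0]],
    [-1,[0,0,0],[0,0,0]],
    [-1,[0,0,0],[0,0,0]]
  ]
}}

```text
t: 34.22
ee_pos: [558.4, -353.5, 307.4]
orientation: [0.053, 3.14, -0.001]
ft_force: [0.9, -0.1, 0.4]
width: 0.4
grasp_force: 0.0
```

Run:
```python
from h import *
go((552,-355,235),-0.034)
```

```text
pos [ 558.4 -353.5  307.4] shift units total [ 0.127 -0.034  1.447]
tool y yaw 1.5372 z [ 0.001 -0.    -1.   ]
turn about tool z units 0.0003
```

>>> {"method": "apply_moves", "body": {
  "targets": [
    [-1,[0,-0.1,0.5],[0,0,0]],
    [-1,[0,0,0.6],[0,0,0]],
    [-1,[0,0,0.3],[0,0,0]],
    [-1,[0,0.2,0],[0,0,0]],
    [-1,[0,0.4,0],[0,0,0]],
    [-1,[0,0.4,-0.05],[0,0,0]],
    [-1,[0,0.3,-0.05],[0,0,0]],
    [-1,[0,0,0],[0,0,0]]
  ]
}}

```text
t: 35.22
ee_pos: [560.6, -292.4, 242.9]
orientation: [0.051, 3.14, -0.001]
ft_force: [-0.5, -0.0, 0.4]
width: 0.6
grasp_force: 0.0
```

>>> {"method": "apply_moves", "body": {
  "targets": [
    [-1,[0,0.2,0],[0,0,0]],
    [-1,[0,0.2,0],[0,0,0]]
  ]
}}

```text
t: 35.48
ee_pos: [560.9, -273.9, 242.0]
orientation: [0.055, 3.14, -0.001]
ft_force: [0.3, -4.2, 4.0]
width: 0.9
grasp_force: 2.0
```

Run:
```python
from h import *
o=ctrl.get_obs(); print(o["ee_pos"].round(1),o["ft_force"].round(1))
im=ctrl.get_image("top"); im2=ctrl.get_image("side")
for n,i in(("top",im),("side",im2)):
    for m in ctrl.pinpoint("cover_edge",n)[:2]: print(n,round(m["score"],2),np.round(m["xy"]),at(m["xy"],i,250).round(1))
A=im["pixels"][90:220,360:440]; B=im2["pixels"][290:384,250:490]
A=cv2.resize(A,(369,600),interpolation=cv2.INTER_CUBIC); B=cv2.resize(B,(430,168)); B=cv2.copyMakeBorder(B,0,432,0,0,0)
cv2.imwrite("pics/c1.png",np.hstack([A,B]))
```

```text
[ 560.9 -273.9  242. ] [ 0.3 -4.2  4. ]
top 0.98 [405. 148.] [ 558.3 -256.9  250. ]
side 0.9 [371. 346.] [ 552.5 -264.2  250. ]
```

The cover is following the push: its edge went from y −298 to −257. Continuing along the arc.

>>> {"method": "apply_moves", "body": {
  "targets": [
    [-1,[0,0.5,-0.12],[0,0,0]],
    [-1,[0,0.5,-0.02],[0,0,0]],
    [-1,[0,0.53,0.06],[0,0,0]],
    [-1,[0,0.53,0.14],[0,0,0]],
    [-1,[0,0.5,0.22],[0,0,0]],
    [-1,[0,0.46,0.28],[0,0,0]],
    [-1,[0,0,0],[0,0,0]]
  ]
}}

```text
t: 36.55
ee_pos: [564.7, -120.8, 212.6]
orientation: [-0.051, -3.138, -0.002]
ft_force: [0.7, -0.8, 0.5]
width: 0.1
grasp_force: 0.0
```

Run:
```python
from h import *
o=ctrl.get_obs(); print(o["ee_pos"].round(1),o["ft_force"].round(1))
for n in("top","side"):
    i=ctrl.get_image(n)
    for m in ctrl.pinpoint("cover_edge",n)[:2]: print(n,round(m["score"],2),np.round(m["xy"]),at(m["xy"],i,225).round(1))
```

```text
[ 564.7 -120.8  212.6] [ 0.7 -0.8  0.5]
top 0.89 [347. 149.] [ 560.9 -101.7  225. ]
side 0.65 [340. 254.] [ 557.  -106.3  225. ]
```

>>> {"method": "apply_moves", "body": {
  "targets": [
    [-1,[0,0.36,0.36],[0,0,0]],
    [-1,[0,0.34,0.38],[0,0,0]],
    [-1,[0,0.2,0.32],[0,0,0]],
    [-1,[0,0.16,0.32],[0,0,0]],
    [-1,[0,0.1,0.25],[0,0,0]],
    [-1,[0,0.08,0.2],[0,0,0]],
    [-1,[0,0,0.1],[0,0,0]],
    [-1,[0,0,0],[0,0,0]]
  ]
}}

```text
t: 37.75
ee_pos: [567.5, -61.0, 116.7]
orientation: [-0.054, -3.14, 0.0]
ft_force: [-0.2, 0.2, -0.4]
width: -0.2
grasp_force: 0.0
```

>>> {"method": "apply_moves", "body": {
  "targets": [
    [-1,[0,0,0.07],[0,0,0]],
    [-1,[0,0,0.03],[0,0,0]],
    [-1,[0,0,0],[0,0,0]]
  ]
}}

```text
t: 38.12
ee_pos: [568.1, -60.9, 112.4]
orientation: [0.054, 3.141, -0.0]
ft_force: [0.2, -0.0, 1.7]
width: 0.7
grasp_force: 0.9
```

>>> {"method": "apply_moves", "body": {
  "targets": [
    [-1,[0,0,0.03],[0,0,0]],
    [-1,[0,0,0.02],[0,0,0]],
    [-1,[0,0,0],[0,0,0]]
  ]
}}

```text
t: 38.5
ee_pos: [568.2, -60.9, 112.1]
orientation: [0.054, 3.14, -0.0]
ft_force: [-7.5, 0.3, 23.0]
width: 0.6
grasp_force: 11.7
```

Cover closed: 23 N reaction at z = 112. Next I'll lift and locate the button.

>>> {"method": "apply_moves", "body": {
  "targets": [
    [-1,[0,0,-0.3],[0,0,0]],
    [-1,[0,0,-0.7],[0,0,0]],
    [-1,[0,-0.5,-0.5],[0,0,0]],
    [-1,[0,-0.5,0],[0,0,0]],
    [-1,[0,0,0],[0,0,0]]
  ]
}}

```text
t: 39.12
ee_pos: [566.3, -112.0, 185.2]
orientation: [0.057, 3.14, -0.001]
ft_force: [0.4, 0.1, -0.3]
width: 0.5
grasp_force: 0.0
```

Run:
```python
from h import *
for n in("top","side"):
    im=ctrl.get_image(n)
    w=cv2.cvtColor(warp(im,78,600,720,-50,70,4),cv2.COLOR_BGR2GRAY)
    b=(cv2.GaussianBlur(w,(5,5),0)<50).astype(np.uint8); k,_,st,c=cv2.connectedComponentsWithStats(b)
    print(n,[(st[i,4]/16,(c[i]/4+[600,-50]).round(1).tolist()) for i in range(1,k) if 150<st[i,4]/16<2000])
    for l,z in (("light_top",78),("cover_edge",112)):
      for m in ctrl.pinpoint(l,n)[:2]: print(l,n,round(m["score"],2),at(m["xy"],im,z).round(1))
go((657,10,110),-.034)
```

```text
top [(np.float64(806.625), [635.0, -29.6]), (np.float64(586.8125), [654.7, 5.3])]
light_top top 0.38 [659.3   5.3  78. ]
cover_edge top 0.85 [560.1 -23.5 112. ]
side []
cover_edge side 0.71 [561.2 -31.5 112. ]
pos [ 566.  -110.1  184.3] shift units total [-1.739  2.461  1.485]
tool y yaw 1.5373 z [-0.001  0.    -1.   ]
turn about tool z units 0.0003
```

>>> {"method": "apply_moves", "body": {
  "targets": [
    [-1,[-0.4,0.5,0],[0,0,0]],
    [-1,[-0.5,0.7,0],[0,0,0]],
    [-1,[-0.5,0.7,0],[0,0,0]],
    [-1,[-0.3,0.49,0.4],[0,0,0]],
    [-1,[0,0,0.8],[0,0,0]],
    [-1,[0,0,0.4],[0,0,0]],
    [-1,[0,0,0],[0,0,0]],
    [-1,[0,0,0],[0,0,0]]
  ]
}}

```text
t: 40.42
ee_pos: [656.0, 5.4, 105.8]
orientation: [0.054, 3.14, -0.0]
ft_force: [-0.8, 1.0, 1.2]
width: 0.5
grasp_force: 0.0
```

>>> {"method": "apply_moves", "body": {
  "targets": [
    [-1,[0.02,0,0.3],[0,0,0]],
    [-1,[0,0,0.1],[0,0,0]],
    [-1,[0,0,0.04],[0,0,0]],
    [-1,[0,0,0],[0,0,0]]
  ]
}}

```text
t: 40.92
ee_pos: [654.8, 5.5, 84.2]
orientation: [0.054, 3.14, -0.0]
ft_force: [-3.1, -0.2, 11.2]
width: 0.2
grasp_force: 5.9
```

>>> {"method": "apply_moves", "body": {
  "targets": [
    [-1,[0,0,0.04],[0,0,0]],
    [-1,[0,0,0.04],[0,0,0]],
    [-1,[0,0,0],[0,0,0]]
  ]
}}

```text
t: 41.3
ee_pos: [655.0, 5.5, 83.7]
orientation: [0.054, 3.139, -0.0]
ft_force: [-12.9, 0.0, 37.3]
width: 0.7
grasp_force: 18.9
```

>>> {"method": "apply_moves", "body": {
  "targets": [
    [-1,[0,0,-0.12],[0,0,0]],
    [-1,[0,0,0],[0,0,0]]
  ]
}}

```text
t: 41.55
ee_pos: [654.8, 5.5, 85.9]
orientation: [0.054, 3.139, -0.0]
ft_force: [0.5, -1.5, 3.7]
width: 0.5
grasp_force: 2.0
```

>>> {"method": "apply_moves", "body": {
  "targets": [
    [-1,[0,0,-0.05],[0,0,0]],
    [-1,[0,0,0],[0,0,0]]
  ]
}}

```text
t: 41.8
ee_pos: [654.8, 5.5, 87.3]
orientation: [0.054, 3.14, -0.0]
ft_force: [2.2, -1.7, 2.7]
width: 0.7
grasp_force: 1.6
```

>>> {"method": "apply_moves", "body": {
  "targets": [
    [-1,[0,0,-0.05],[0,0,0]],
    [-1,[0,0,0],[0,0,0]]
  ]
}}

```text
t: 42.05
ee_pos: [654.1, 5.8, 89.5]
orientation: [-0.054, -3.141, -0.0]
ft_force: [1.2, -0.6, 2.0]
width: 0.7
grasp_force: 0.9
```

The force falls off like a spring, so the button was pressed to its stop and is coming back up. I'll retreat and take a last look.

>>> {"method": "apply_moves", "body": {
  "targets": [
    [-1,[0,0,-0.3],[0,0,0]],
    [-1,[0,0,-0.8],[0,0,0]],
    [-1,[0,0,-0.9],[0,0,0]],
    [-1,[0,0.9,0],[0,0,0]],
    [-1,[0,0.9,0],[0,0,0]],
    [-1,[0,0.9,0],[0,0,0]],
    [-1,[0,0.9,0],[0,0,0]],
    [-1,[0,0,0],[0,0,0]]
  ]
}}

```text
t: 43.05
ee_pos: [659.7, 188.7, 190.0]
orientation: [-0.048, -3.141, -0.001]
ft_force: [-0.5, -0.3, -1.1]
width: 0.5
grasp_force: 0.0
```

Run:
```python
from h import *
im=ctrl.get_image("side"); cv2.imwrite("pics/end.png",cv2.resize(im["pixels"][150:384,190:490],(770,600),interpolation=cv2.INTER_CUBIC))
```

```text
(no output)
```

View pics/end.png

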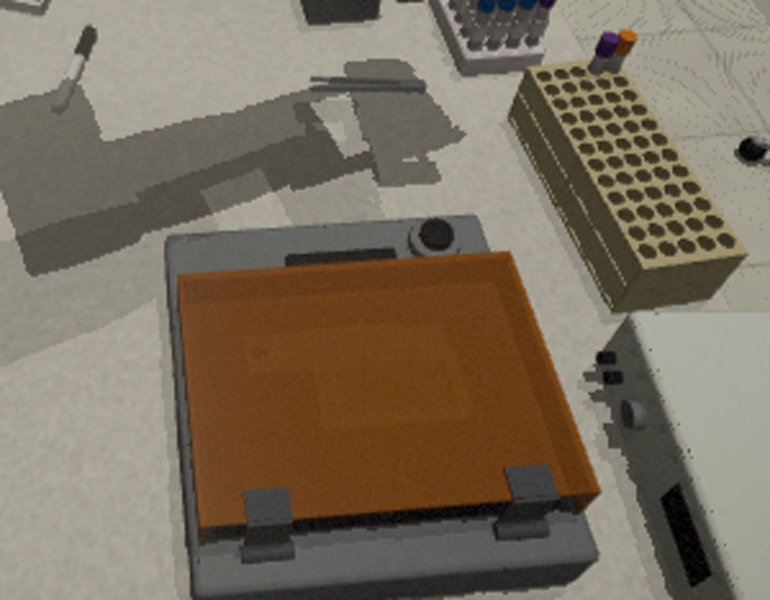

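The cover is closed flat, and the ruler and cassette show through it at (390,375), flush and level. The button at (436,235) is up, and the marker at (75,70) and forceps at (368,84) haven't moved.

```bash
python3 -c "
from workcell import ctrl
print(ctrl.close_job())"
```

```text
the job is handed in; nothing more can be done
None
```

The job is handed in: the cassette and ruler lie flush on the glass with their ends level to about 1 mm, the cover is fully closed, and the light button was pressed afterwards and came back up. The marker and forceps were left where they were, and it took about 43 s of the 72 s allowed.

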